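Feed print scraps into a desktop granulator and hold its bayonet cap in the jog position

TASK

Pick up the feed pusher and sweep all five plastic scraps along the feed tray into the mouth of the granulator, never touching a scrap with the gripper, then stand the pusher down upright, clear of the mouth. Next drop the orange bayonet cap into the mouth with its lugs through the two notches until its flange lies flat on the tray, and twist it clockwise against its spring to the jog position: half-way to the lock, where its white pointer stands at the yellow mark, not on into the click at the red mark. Finish while still gripping the cap and holding it there (it springs back if let go), and leave the other things on the desk where they are.

Things in the scene. Friction and masses are not known exactly. Their poses are not given: they have to be found in the camera images.
- granulator: Fixed dark machine with an aluminium feed tray on top, 125 mm wide (x), 295 mm long (y), 95 mm high. Origin on the desk under the mouth's centre; z up. The tray is a level channel, floor 85 mm above the desk, running from the mouth toward -y, 64 mm wide between rails 10 mm high, closed by an end wall 220 mm from the mouth's centre.
- mouth (a point): Centre of the mouth at tray floor height, axes as the granulator. Hole of radius 37 mm flush with the floor; two notches 14 mm wide, out to radius 44.5 mm, at its +y and -y sides. The lip is 7 mm thick; below it a drum 94 mm wide, 63 mm deep. A round guard 10 mm high, inner radius 47.5 mm, stands about the mouth, open to the tray.
- insert_mark (a point): Green mark on top of the guard, beyond the +y notch, 51 mm from the mouth's centre: the cap goes in with a pointer at it.
- jog_mark (a point): Yellow mark on the guard, 51 mm from the mouth's centre, 34 degrees clockwise (seen from above) of the green one: the jog position. The red mark, the lock, is another 34 degrees on. Yellow is repeated nowhere, red also opposite.
- tray_end (a point): Point on the tray's floor, in the middle of the channel, 175 mm from the mouth's centre; the pusher fits here, behind the scraps. Axes as the granulator.
- pusher_grip (a point): Centre of the upright orange grip of the loose feed pusher, 53 mm above its underside; z up. Grip 46 mm along x, 20 mm along y (grasp across y), 44 mm high. Below it a black foot 56 mm wide (x), 32 mm high; its flat front blade looks to +y, 15 mm in front of this point; the back is 17 mm behind. About 0.11 kg; stands on the desk.
- cap_grip (a point): Centre of the orange bar grip of the loose cap, 50.5 mm above its underside; z up. Bar 20 mm along x (grasp across x), 58 mm along y, 41 mm high; a white pointer on the flange continues it at both ends. Seated in the mouth, this point is 26.5 mm above the tray floor with y along the granulator's y, either way round (half a turn is the same). About 0.13 kg; stands on the desk.
- cap: The whole cap; origin at the centre of its underside, axes as cap_grip. Flange 89 mm across, underside 24 mm up. Below it a black skirt of radius 35 mm, its foot tapered to 30 mm, with two lugs 9 mm wide on the +y and -y sides that reach to radius 41.5 mm, 7.5 to 14.5 mm up.
- interlock (a joint): Spring collar under the mouth's lip, rad, 0 at rest. The lugs meet it after about 0.06 rad of clockwise twist and push it round: it reads the twist less 0.06. It pushes back with 0.04 N m plus 0.08 per rad. Jog is at 0.52; the lugs meet the click balls at about 0.7, it clicks in at about 1.1, end stop 1.25.
- scrap_a: Loose blue L-shaped offcut, 17 x 14 mm, 15 mm high, on the tray at the start. Its origin is at the middle of its underside as it lies at the start. 
- scrap_b: Loose green stepped round offcut, 17 mm across, 15 mm high, on the tray at the start. Its origin is at the middle of its underside as it lies at the start. 
- scrap_c: Loose yellow U-channel offcut, 16 x 14 mm, 14 mm high, on the tray at the start. Its origin is at the middle of its underside as it lies at the start. 
- scrap_d: Loose red block offcut with a small stub, 15 x 15 mm, 16 mm high, on the tray at the start. Its origin is at the middle of its underside as it lies at the start. 
- scrap_e: Loose light grey step-shaped offcut, 17 x 13 mm, 14 mm high, on the tray at the start. Its origin is at the middle of its underside as it lies at the start. 
- keys: Bunch of keys with a blue tag on the desk, 101 x 122 x 8 mm. Bystander.
- marker: White marker pen with black cap on the desk, 135 mm long. Bystander.
- glue_tube: Blue glue tube on the desk, 146 mm long, 42 mm wide, 28 mm high. Bystander.
- wax_tin: Round wax pot, 63 mm across, 34 mm high, on the desk. Bystander.

How it is judged (in metres and radians):
On the way, in this order (a step that is already met when the one before it is completed fails the run):
1. the gripped pusher is moving down in the tray's channel toward the mouth (contact force between the fingers and pusher above 1 N and horizontal distance between pusher_grip and mouth below 0.12 m and z of pusher_grip in the frame of mouth below 0.075 m), for 0.05 s.
2. all five scraps have gone down the mouth (z of each of scrap_a, scrap_b, scrap_c, scrap_d, scrap_e in the frame of mouth below -0.012 m and horizontal distance between each of scrap_a, scrap_b, scrap_c, scrap_d, scrap_e and mouth below 0.05 m), for 0.2 s.
3. the pusher stands upright, let go, and the cap is seated in the mouth, flange down (horizontal distance between cap_grip and mouth below 0.006 m and z of cap_grip in the frame of mouth below 0.0315 m and angle between cap_grip's own z axis and vertical below 0.12 rad and contact force between the fingers and pusher below 0.1 N and angle between pusher_grip's own z axis and vertical below 0.15 rad and horizontal distance between pusher_grip and mouth above 0.075 m), for 0.1 s.
At the end, for the whole second after the job is handed in: All scraps lie in the drum below the lip; the pusher stands let go, upright, grip over 75 mm from the mouth; the cap is seated (6 mm centring, flange within 5 mm of the tray, level to 0.12 rad), still gripped, with the interlock between 0.33 and 0.70 rad (22 to 44 degrees of twist) (all of step 2 and all of step 3 and value of joint interlock between 0.33 and 0.7 rad and contact force between the fingers and cap above 1 N); the arm keeps its last pose, push and grip.
It fails at once if the gripper or arm touches a scrap (contact force between any of the fingers, the arm and scrap_a above 0.3 N or contact force between any of the fingers, the arm and scrap_b above 0.3 N or contact force between any of the fingers, the arm and scrap_c above 0.3 N or contact force between any of the fingers, the arm and scrap_d above 0.3 N or contact force between any of the fingers, the arm and scrap_e above 0.3 N).
It fails at once if the cap is twisted on into the lock click (interlock beyond 0.9 rad) (value of joint interlock above 0.9 rad).
It fails at once if a bystander is pushed more than 4 cm (distance of any of keys, marker, glue_tube, wax_tin from where it was at the start of the episode above 0.04 m).
It also fails if it takes over 58 s, if anything falls off the work surface, if the arm or the gripper's body presses on something with over 40 N, if the wrist force passes 120 N, or if a joint passes its speed limit or range.

ROBOT

A 7-joint arm with a two-finger parallel gripper is mounted at the origin on a cart in front of the work surface, level with it; the furniture and walls round the work are solid. World frame = base frame: x ahead of the robot, y to its left, z up, the work surface at z = 0. Lengths are in m, angles in degrees, forces in N, time in s.
With the tool pointing down it reaches from about 0.425 to 0.875 m from the base axis. Payload 9.9 kg.
Tool frame: the origin (TCP) lies between the finger pads; the fingertips stand 14 mm ahead of it and the grasp point (between the pads) lies 5 mm behind it (arm.finger_overhang is the distance from the TCP to the fingertips, in m); z points along the fingers, y is the line along which they close (so a half turn about z gives the same grasp; the last joint's range is limited). The gripper opens to 85 mm and grips with 20 to 120 N. Pads are 22 mm wide; open, the fingers measure 114 mm over their backs; the gripper's body (76 mm by 85 mm) begins 54 mm behind the grasp point. The pads swing forward as they close: fully open they stand 13 mm farther back than shut.
Start: joints at [65.844, 32.985, 1.427, 82.34, -0.859, 64.687, -3.237], TCP at [0.224, -0.637, 0.245] pointing down, gripper open.
Joint ranges: [-157.87, 157.87], [-19.46, 123.44], [-87.15, 90], [11.01, 140.99], [-62.26, 242.26], [9.8, 113.94], [-161.44, 161.44]. Speed limits (degrees/s): [127.2, 127.2, 172.46, 172.46, 180, 180, 180].

INTERFACE

Orientations are given as [roll, pitch, yaw] about the fixed x, y, z axes, in that order (R = Rz(yaw) Ry(pitch) Rx(roll)).
In Python, from cell import arm, imaging gives the robot as it stands.
- The arm moves only by the tool servo_tool, never from a script. Its arguments are lists of equal length, an entry for each row: "slide": the shift along the world's x, y, z in mm, a list of three; "yaw": the turn about the world's z in rad. A call has 1 to 20 rows; each row shifts and turns the commanded pose from where the row before left it; what a row does not reach is not made up. A row lasts 1/10 s, in which the tool goes at most 50 mm and 8.59 degrees, less where a joint would pass 70% of its speed; a pose out of reach is approached as far as the arm can. A call with a gripper value outside its range is refused whole. "jaw" is the closure, from 0 (fully open) to 1 (shut), set as the call begins (left out, the last holds). The fingers move at their own pace and stop on an object; "squeeze" is the grip in N (left out, the last holds). Time passes only in rows, so rows that do not move let the fingers close. It gives the time, the measured TCP pose, the force, the opening and the grip force at its end, in the units of the state.
- arm.state(): the state, without advancing time (a new reading comes with each control period).
- imaging.snapshot(name): name is "scene" or "top"; returns the picture (480x640x3 uint8, red, green, blue); there is no depth.
- imaging.camera_model(name): a dict with "fx", "fy", "cx", "cy" (pixels), "R" (3x3) and "t" (3): a world point X has camera coordinates R X + t. Camera axes: x right, y down, z forward; pixel columns grow to the right and rows downward; lengths in m; the calibration is good to about 2 mm. A picture is of the moment at which its call begins. camera_model takes no time and is no camera call.
- arm.close_job(): hands the job in; it is judged then, once.
The state is a dict: "time_s": time; "joints": joint angles; "qvel": joint speeds; "joint_efforts": joint torques, N m; "position": TCP position; "eef_rot": TCP orientation; "ft_force": force on the tool from outside, world axes, zero at the start; "torque": the same for the moment, N m; "grip_width": finger opening in m; "gripper_force": force on a finger pad.
Only numpy, scipy, OpenCV 4.12 (cv2) and the standard library are available. Lean on these libraries where they do the work, as an engineer would, in place of code of your own. Each camera call takes 0.05 s, during which the arm holds its last target. There are 200 camera calls.

## Working session

There is one attempt and no reset: what is moved stays moved. The work goes in short steps, Python scripts to look and compute and a tool call to move; the robot and the scene stay as the last step left them, time stands still between calls to the robot, and variables do not carry over. Pictures are saved under pics/ and viewed, at most 10 in all, crops included, and the job is handed in when it is done.

Besides the shell and the picture viewer there is one more tool, called after "Emit:" in YAML: its name, and indented under it one key for each argument. servo_tool: Moves the arm, as the interface text tells. Its arguments: {"type":"object","properties":{"slide":{"type":"array","items":{"type":"array","items":{"type":"number"}}},"yaw":{"type":"array","items":{"type":"number"}},"jaw":{"type":"number"},"squeeze":{"type":"number"}},"required":["slide","yaw"]}

```bash
mkdir -p pics; python3 - <<'E'
from cell import arm, imaging
import cv2,numpy as np
for n in("scene","top"):
    im=imaging.snapshot(n); cv2.imwrite(f"pics/{n}0.png",im[...,::-1])
    m=imaging.camera_model(n); print(n,{k:np.round(v,4).tolist() for k,v in m.items()}, (-np.array(m["R"]).T@np.array(m["t"])).round(3))
s=arm.state();print(s["time_s"],s["position"],s["eef_rot"],s["grip_width"])
E
```

```text
scene {'fx': 446.1784, 'fy': 446.1784, 'cx': 319.9688, 'cy': 240.915, 'R': [[-0.8889, -0.4581, 0.005], [-0.2422, 0.4606, -0.8539], [0.3889, -0.7602, -0.5204]], 't': [0.4387, 0.276, 0.6334]} [0.21  0.555 0.563]
top {'fx': 475.552, 'fy': 475.552, 'cx': 319.0357, 'cy': 240.642, 'R': [[-0.0167, -0.9999, -0.0028], [-0.9982, 0.0168, -0.0576], [0.0576, 0.0018, -0.9983]], 't': [-0.1497, 0.5903, 1.0899]} [ 0.524 -0.162  1.122]
0.1 [ 0.22360749 -0.63649077  0.24454044] [-1.79917320e+02  2.87561712e-03  1.93566877e+01] 0.08527996966893509
```

View pics/top0.png

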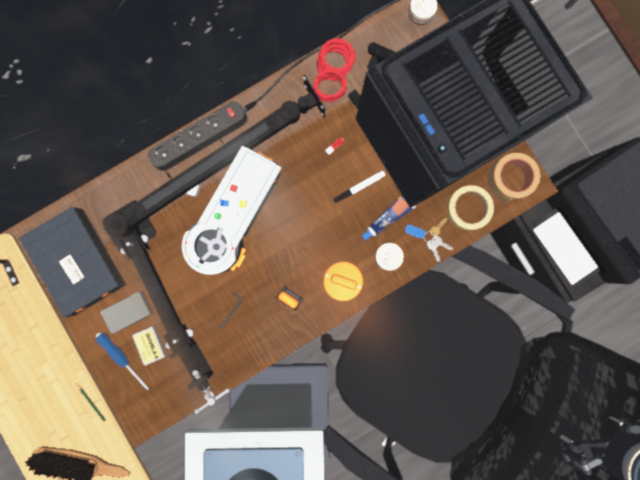

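View pics/scene0.png

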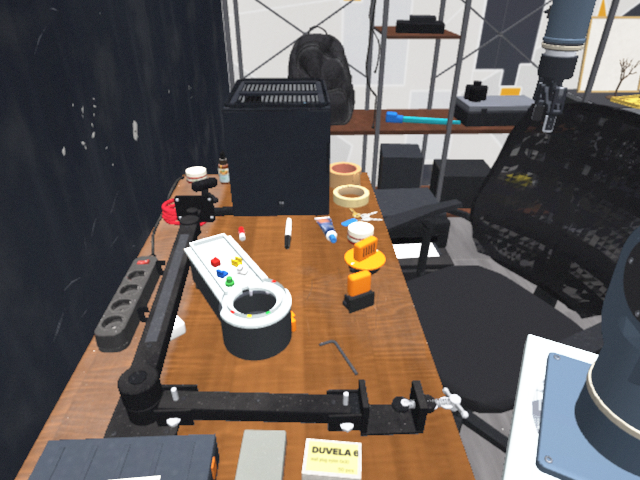

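```bash
cat > h.py <<'E'
from cell import arm, imaging
import cv2,numpy as np
def ray(n,uv,z):
    m=imaging.camera_model(n);R=np.array(m["R"]);t=np.array(m["t"])
    c=-R.T@t; d=R.T@np.array([(uv[0]-m["cx"])/m["fx"],(uv[1]-m["cy"])/m["fy"],1])
    return (c+d*(z-c[2])/d[2]).round(4)
def proj(n,X):
    m=imaging.camera_model(n);p=np.array(m["R"])@np.array(X)+np.array(m["t"])
    return np.round([m["fx"]*p[0]/p[2]+m["cx"],m["fy"]*p[1]/p[2]+m["cy"]],1)
def blobs(im,lo,hi,box,amin=4):
    h=cv2.cvtColor(im,cv2.COLOR_RGB2HSV); k=cv2.inRange(h,np.array(lo),np.array(hi))
    z=np.zeros_like(k);x0,y0,x1,y1=box;z[y0:y1,x0:x1]=k[y0:y1,x0:x1]
    n,l,s,c=cv2.connectedComponentsWithStats(z)
    return z,[(c[i].round(1).tolist(),s[i].tolist()) for i in range(1,n) if s[i][4]>=amin]
E
python3 - <<'E'
from h import *
im=cv2.imread("pics/top0.png");rgb=im[...,::-1].copy()
c=im[140:315,170:375];cv2.imwrite("pics/c1.png",cv2.resize(c,None,fx=3.4,fy=3.4,interpolation=cv2.INTER_CUBIC)[:600])
for nm,lo,hi in(("orange",(8,170,120),(24,255,255)),("yel",(25,120,120),(35,255,255)),("green",(45,120,80),(80,255,255)),("red",(0,150,120),(5,255,255)),("red2",(172,150,120),(180,255,255)),("blue",(100,150,80),(120,255,255))):
    print(nm,blobs(rgb,lo,hi,(170,140,375,315),2)[1])
E
```

```text
orange [([243.8, 250.7], [241, 248, 5, 7, 12]), ([235.0, 268.5], [234, 267, 3, 4, 6]), ([287.6, 298.6], [278, 292, 20, 16, 63])]
yel [([241.0, 203.0], [241, 202, 1, 3, 3]), ([238.5, 263.5], [238, 263, 2, 2, 2]), ([348.5, 284.5], [345, 283, 8, 4, 10]), ([342.8, 292.9], [333, 287, 23, 12, 203]), ([289.1, 301.4], [285, 298, 9, 8, 27])]
green []
red [([337.2, 143.2], [332, 140, 12, 10, 62])]
red2 []
blue [([223.5, 202.7], [221, 201, 6, 4, 17]), ([374.0, 227.5], [374, 227, 1, 2, 2]), ([366.1, 235.4], [364, 233, 6, 6, 20])]
```

View pics/c1.png

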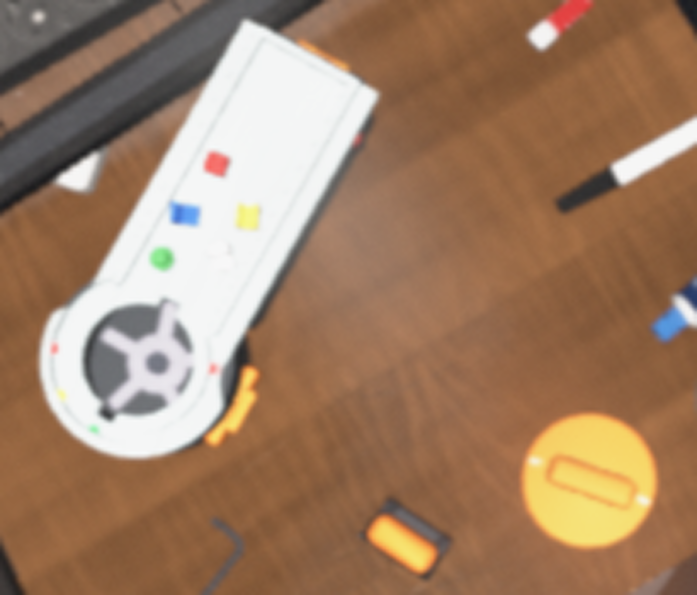

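```bash
python3 - <<'E'
from h import *
im=cv2.imread("pics/top0.png");rgb=im[...,::-1].copy()
f=lambda x,y:(170+x/3.4-.35,140+y/3.4-.35)
P={}
for n,xy,z in(("green",(94,428),.095),("yel",(62,394),.095),("redL",(55,348),.095),("redR",(213,369),.095),("hole",(138,360),.085),("n-",(167,305),.085),("n+",(107,412),.085),("endL",(245,22),.095),("endR",(378,95),.095),
  ("capW1",(534,461),.03),("capW2",(644,500),.03),("red",(217,164),.1),("blue",(185,214),.1),("yels",(248,217),.1),("gr",(162,259),.1),("grey",(218,257),.1)):
    P[n]=ray("top",f(*xy),z);print(n,P[n])
ang=lambda a,b:np.degrees(np.arctan2(*(P[b]-P[a])[[1,0]]))
print("y axis from notches",ang("n-","n+"),"tray end dir x",ang("endL","endR"), "mid",(P["endL"]+P["endR"])/2,"redmid",(P["redL"]+P["redR"])/2,"notchmid",(P["n-"]+P["n+"])/2, "cap ang",ang("capW1","capW2"))
h=cv2.cvtColor(rgb,cv2.COLOR_RGB2HSV)
def cont(lo,hi,box):
    k=cv2.inRange(h,np.array(lo),np.array(hi));z=np.zeros_like(k);a,b,c,d=box;z[b:d,a:c]=k[b:d,a:c]
    return max(cv2.findContours(z,0,1)[0],key=cv2.contourArea)
c=cont((5,150,130),(28,255,255),(272,282,305,312));r=cv2.minAreaRect(c)
b=cv2.boxPoints(r);w=np.array([ray("top",p,.075) for p in b]);print("pusher",r,w.tolist(),w.mean(0))
c=cont((12,110,130),(35,255,255),(315,255,372,310));e=cv2.minEnclosingCircle(c);print("cap",e,ray("top",e[0],.030))
s=cv2.imread("pics/scene0.png")[225:360,180:400];cv2.imwrite("pics/c2.png",cv2.resize(s,None,fx=3.6,fy=3.6,interpolation=cv2.INTER_CUBIC))
E
```

```text
green [0.5338 0.1038 0.095 ]
yel [0.5557 0.1241 0.095 ]
redL [0.5851 0.1285 0.095 ]
redR [0.57  0.028 0.095]
hole [0.5771 0.078  0.085 ]
n- [0.6122 0.0592 0.085 ]
n+ [0.544 0.098 0.085]
endL [0.7932 0.006  0.095 ]
endR [ 0.7443 -0.079   0.095 ]
capW1 [ 0.5073 -0.1759  0.03  ]
capW2 [ 0.4799 -0.2494  0.03  ]
red [0.7005 0.0237 0.1   ]
blue [0.6688 0.0443 0.1   ]
yels [0.6662 0.0042 0.1   ]
gr [0.6403 0.0591 0.1   ]
grey [0.6409 0.0235 0.1   ]
y axis from notches 150.3638048442965 tray end dir x -119.91156472865818 mid [ 0.76875 -0.0365   0.095  ] redmid [0.57755 0.07825 0.095  ] notchmid [0.5781 0.0786 0.085 ] cap ang -110.44490761894046
pusher ((287.69232177734375, 299.4615173339844), (21.63330841064453, 9.984603881835938), 33.690067291259766) [[0.461, -0.0632, 0.075], [0.4789, -0.0756, 0.075], [0.4521, -0.1146, 0.075], [0.4342, -0.1023, 0.075]] [ 0.45655  -0.088925  0.075   ]
cap ((343.0, 282.0), 38.89739990234375) [ 0.4913 -0.2129  0.03  ]
```

View pics/c2.png

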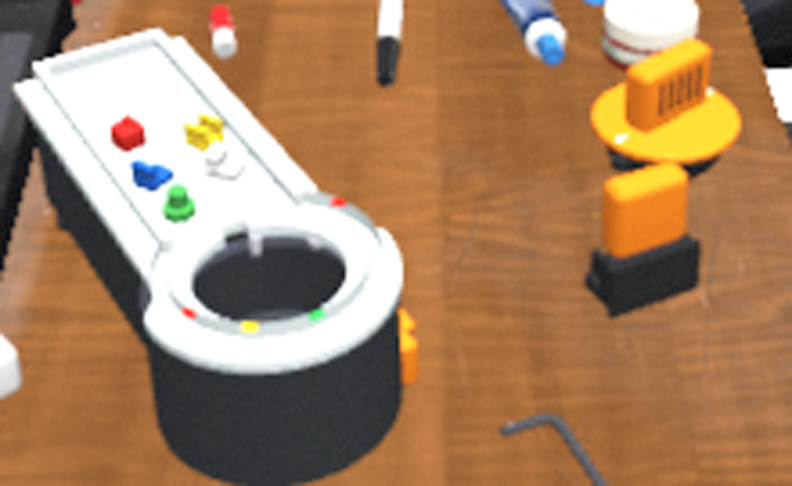

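The top view shows the mouth centre near (210,246), with the tray running up and to the right at 30°. The pusher is at (288,300), the cap at (343,282) and the scraps at about (215–243, 188–216). In the scene view the pusher is upright beside the mouth. I'll move above the pusher now.

Emit:
servo_tool:
  slide:
    - [16.6, 39.1, -5.7]
    - [16.6, 39.1, -5.7]
    - [16.6, 39.1, -5.7]
    - [16.6, 39.1, -5.7]
    - [16.6, 39.1, -5.7]
    - [16.6, 39.1, -5.7]
    - [16.6, 39.1, -5.7]
    - [16.6, 39.1, -5.7]
    - [16.6, 39.1, -5.7]
    - [16.6, 39.1, -5.7]
    - [16.6, 39.1, -5.7]
    - [16.6, 39.1, -5.7]
    - [16.6, 39.1, -5.7]
    - [16.6, 39.1, -5.7]
    - [0, 0, 0]
    - [0, 0, 0]
  yaw: [0.045, 0.045, 0.045, 0.045, 0.045, 0.045, 0.045, 0.045, 0.045, 0.045, 0.045, 0.045, 0.045, 0.045, 0, 0]
  jaw: 0

```text
time_s: 1.7
position: [0.4561, -0.0885, 0.1652]
eef_rot: [-180.0, 0.0, 55.6]
ft_force: [0.6, -0.2, 0.2]
grip_width: 0.0855
gripper_force: 0.0
```

```bash
python3 - <<'E'
from h import *
im=imaging.snapshot("scene"); o=cv2.imread("pics/scene0.png")
x=im[120:330,300:460,::-1].copy();a=cv2.resize(x,None,fx=2.8,fy=2.8,interpolation=cv2.INTER_CUBIC)
s=o[265:320,330:390].copy();b=cv2.resize(s,None,fx=5.5,fy=5.5,interpolation=cv2.INTER_CUBIC)
c=b.copy();yw=np.radians(56);R=np.array([[np.cos(yw),-np.sin(yw)],[np.sin(yw),np.cos(yw)]])
for z in(0,.032):
  q=[]
  for dx,dy in((28,15),(-28,15),(-28,-17),(28,-17)):
    p=proj("scene",[*(np.array([.4566,-.0889])+R@np.array([dx,dy])/1e3),z]);q.append((p-[330,265]+.5)*5.5)
  cv2.polylines(c,[np.int32(q)],True,(0,255,0),1)
out=np.zeros((max(a.shape[0],b.shape[0]*2),a.shape[1]+b.shape[1],3),np.uint8)
out[:a.shape[0],:a.shape[1]]=a;out[:b.shape[0],a.shape[1]:]=b;out[b.shape[0]:2*b.shape[0],a.shape[1]:]=c
out=cv2.resize(out,None,fx=.9,fy=.9);print(out.shape);cv2.imwrite("pics/c3.png",out)
E
```

```text
(544, 700, 3)
```

View pics/c3.png

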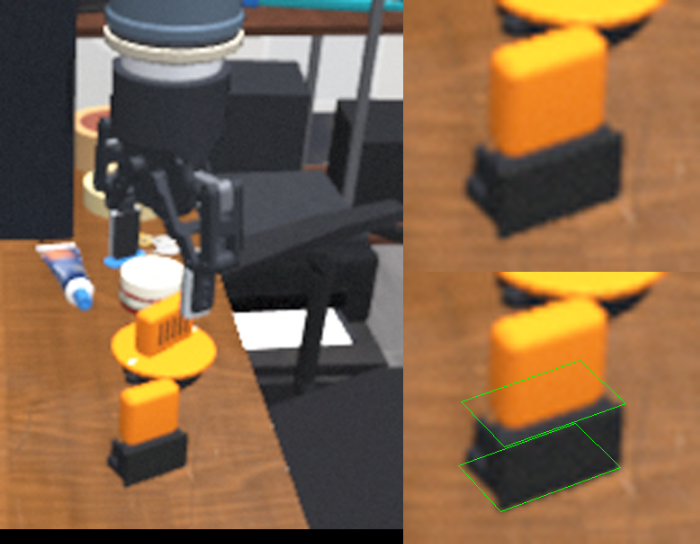

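The scene overlay puts the flat blade on the side facing the camera (heading about 146°), with the stepped back away from it. The foot matches my estimate to about 2 mm, so I'll descend and grip.

Emit:
servo_tool:
  slide:
    - [0, 0, -20]
    - [0, 0, -20]
    - [0, 0, -20]
    - [0, 0, -20]
    - [0, 0, -20]
    - [0, 0, -12]
    - [0, 0, 0]
    - [0, 0, 0]
  yaw: [0, 0, 0, 0, 0, 0, 0, 0]

```text
time_s: 2.55
position: [0.4558, -0.0905, 0.0537]
eef_rot: [-180.0, 0.0, 55.3]
ft_force: [-0.4, 0.2, 0.7]
grip_width: 0.0854
gripper_force: 0.0
```

Emit:
servo_tool:
  slide:
    - [0, 0, 0]
    - [0, 0, 0]
    - [0, 0, 0]
    - [0, 0, 0]
    - [0, 0, 0]
    - [0, 0, 0]
    - [0, 0, 0]
    - [0, 0, 0]
    - [0, 0, 0]
    - [0, 0, 0]
  yaw: [0, 0, 0, 0, 0, 0, 0, 0, 0, 0]
  jaw: 1
  squeeze: 50

```text
time_s: 3.55
position: [0.456, -0.0893, 0.0539]
eef_rot: [180.0, 0.0, 55.5]
ft_force: [-1.4, 0.9, 8.8]
grip_width: 0.0195
gripper_force: 48.5
```

Emit:
servo_tool:
  slide:
    - [0, 0, 15]
    - [0, 0, 25]
    - [0, 0, 30]
    - [0, 0, 30]
    - [0, 0, 30]
    - [0, 0, 20]
    - [0, 0, 0]
    - [0, 0, 0]
  yaw: [0, 0, 0, 0, 0.02, 0.02, 0.02, 0.02]

```text
time_s: 4.35
position: [0.456, -0.0895, 0.2034]
eef_rot: [180.0, 0.0, 60.1]
ft_force: [-0.5, -0.5, -0.7]
grip_width: 0.019
gripper_force: 49.2
```

```bash
python3 - <<'E'
from h import *
for uv in((125,220),(292,108),(240,137)):
  print(uv,[(z,ray("top",uv,z)[:2].tolist(),proj("scene",ray("top",uv,z)).tolist()) for z in(0,.1,.2,.3)])
im=imaging.snapshot("scene");x=im[80:340,180:480,::-1]
cv2.imwrite("pics/c4.png",cv2.resize(x,None,fx=2.2,fy=2.2,interpolation=cv2.INTER_CUBIC))
E
```

```text
(125, 220) [(0, [0.6454, 0.2997], [134.9, 416.1]), (0.1, [0.6346, 0.2585], [148.1, 351.1]), (0.2, [0.6238, 0.2174], [162.3, 280.9]), (0.3, [0.6129, 0.1763], [177.7, 204.6])]
(292, 108) [(0, [0.9088, -0.1], [184.2, 245.1]), (0.1, [0.8745, -0.1055], [190.9, 209.8]), (0.2, [0.8402, -0.111], [198.4, 170.1]), (0.3, [0.8059, -0.1164], [206.9, 124.7])]
(240, 137) [(0, [0.8403, 0.0255], [168.2, 280.9]), (0.1, [0.8121, 0.0088], [176.3, 239.9]), (0.2, [0.7839, -0.0079], [185.3, 194.1]), (0.3, [0.7557, -0.0246], [195.5, 142.3])]
```

View pics/c4.png

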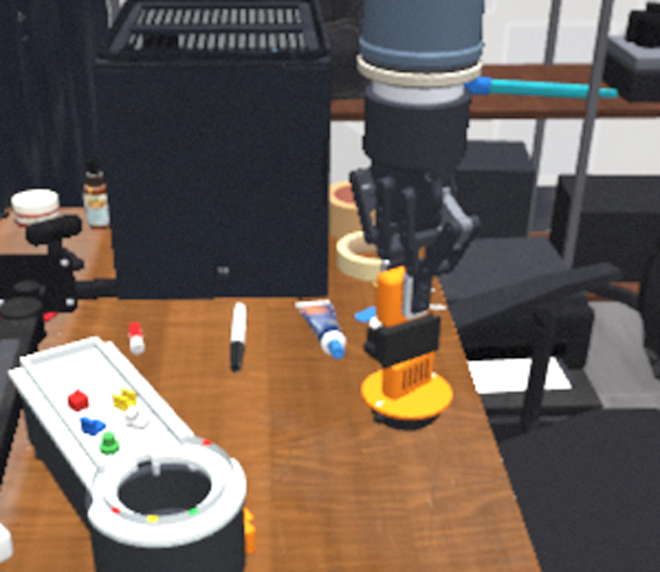

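The pusher is held upright in the gripper. The black beam sits at about 0.08 m, so it is clear of the path. Next I'll go over the tray end.

Emit:
servo_tool:
  slide:
    - [20, 6, 0]
    - [34, 10, 0]
    - [36, 10.5, 0]
    - [36, 10.5, 0]
    - [36, 10.5, 0]
    - [36, 10.5, 0]
    - [36, 10.5, 0]
    - [25, 8, 0]
    - [14.6, 4, 0]
    - [0, 0, 0]
    - [0, 0, 0]
    - [0, 0, 0]
  yaw: [0, 0, 0, 0, 0, 0, 0, 0, 0, 0, 0, 0]

```text
time_s: 5.6
position: [0.7287, -0.0095, 0.2026]
eef_rot: [-179.9, 0.1, 60.0]
ft_force: [0.1, -0.1, -1.6]
grip_width: 0.0193
gripper_force: 49.2
```

```bash
python3 - <<'E'
from h import *
print(arm.state()["position"])
a=imaging.snapshot("top")[110:280,170:330,::-1];b=imaging.snapshot("scene")[130:370,170:330,::-1]
a=cv2.resize(a,None,fx=2.4,fy=2.4,interpolation=2);b=cv2.resize(b,None,fx=2.4,fy=2.4,interpolation=2)
o=np.zeros((b.shape[0],a.shape[1]+b.shape[1],3),np.uint8);o[:a.shape[0],:a.shape[1]]=a;o[:,a.shape[1]:]=b
cv2.imwrite("pics/c5.png",o)
E
```

```text
[ 0.72866347 -0.00953215  0.20264549]
```

View pics/c5.png

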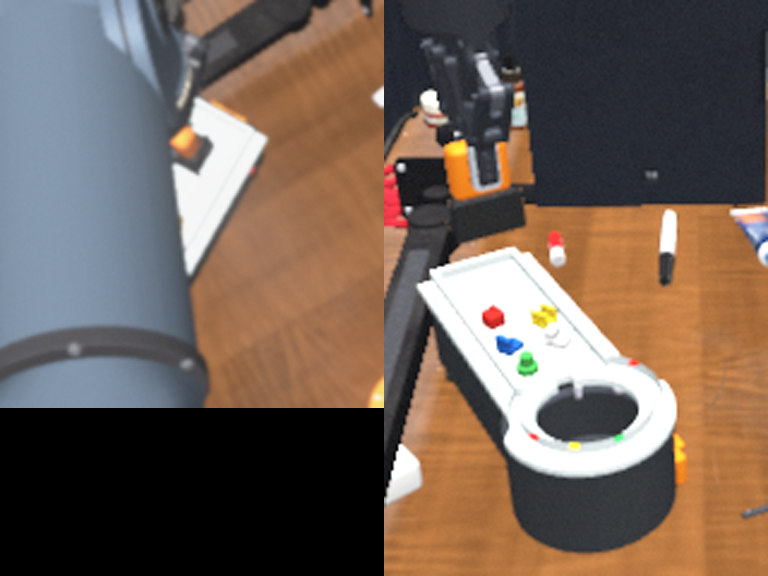

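The gripper is over the tray end in both views. The lateral clearance is ±4 mm, so I'll check the channel's inner edges in the first pictures before lowering.

```bash
python3 - <<'E'
from h import *
M=np.array([.578,.0785]);gx=np.array([.5,.866]);gy=np.array([-.866,.5])
for n in("top","scene"):
  g=cv2.cvtColor(cv2.imread(f"pics/{n}0.png"),cv2.COLOR_BGR2GRAY).astype(np.float32)
  for z in(.085,.095):
    xs=np.arange(-52,53,1.);P=[]
    for yd in (70,80,160,170,180,190,200):
      p=np.array([proj(n,[*(M+gx*x/1e3-gy*yd/1e3),z]) for x in xs],np.float32)
      v=cv2.remap(g,p[:,0].reshape(1,-1),p[:,1].reshape(1,-1),1)[0];P.append((yd,v))
    for grp in((70,80),(160,170,180,190,200)):
      v=np.mean([b for a,b in P if a in grp],0);print(n,z,grp,"x=-52..:",v.astype(int).tolist())
E
```

```text
top 0.085 (70, 80) x=-52..: [141, 177, 210, 229, 239, 243, 244, 245, 246, 245, 245, 245, 244, 241, 238, 237, 238, 240, 242, 244, 244, 244, 244, 244, 244, 244, 245, 245, 245, 245, 245, 245, 246, 246, 246, 246, 246, 246, 246, 246, 245, 244, 244, 243, 243, 243, 244, 244, 244, 245, 245, 245, 245, 246, 246, 246, 246, 245, 245, 245, 245, 244, 243, 241, 239, 234, 229, 225, 223, 220, 222, 223, 224, 228, 231, 236, 239, 240, 242, 243, 244, 243, 241, 237, 233, 230, 234, 239, 242, 244, 245, 245, 245, 245, 245, 245, 245, 244, 242, 236, 224, 203, 172, 142, 126]
top 0.085 (160, 170, 180, 190, 200) x=-52..: [160, 190, 214, 230, 239, 242, 244, 244, 244, 244, 243, 242, 239, 236, 233, 233, 236, 239, 241, 243, 243, 243, 244, 244, 244, 244, 244, 244, 244, 244, 244, 244, 245, 245, 245, 245, 245, 245, 245, 245, 245, 245, 245, 245, 245, 244, 244, 244, 244, 244, 244, 245, 245, 245, 245, 245, 245, 245, 245, 245, 245, 245, 245, 245, 245, 245, 245, 245, 245, 245, 245, 245, 245, 245, 245, 244, 244, 244, 244, 244, 243, 242, 239, 235, 232, 232, 234, 238, 241, 242, 243, 243, 243, 243, 243, 243, 243, 242, 238, 229, 
[... 2705 characters left out ...]
9, 199, 225, 248, 252, 253, 254, 255, 255, 254, 251, 243, 222, 216, 237, 253, 254, 255, 255, 255, 255, 255, 255, 255, 254, 254]
scene 0.095 (160, 170, 180, 190, 200) x=-52..: [118, 115, 114, 114, 114, 121, 136, 175, 222, 245, 252, 255, 255, 255, 255, 255, 255, 254, 254, 253, 241, 227, 219, 222, 237, 249, 254, 254, 255, 255, 255, 255, 255, 254, 255, 255, 255, 255, 255, 255, 255, 254, 255, 255, 255, 255, 255, 255, 254, 255, 255, 255, 254, 254, 254, 254, 255, 255, 255, 255, 254, 254, 254, 255, 255, 255, 255, 255, 254, 254, 255, 255, 255, 255, 255, 255, 255, 255, 255, 255, 255, 254, 254, 254, 255, 255, 255, 254, 253, 247, 234, 227, 236, 249, 254, 254, 255, 255, 255, 255, 255, 255, 255, 254, 251]
```

Emit:
servo_tool:
  slide:
    - [0, 0, -15]
    - [0, 0, -20]
    - [0, 0, -15]
    - [0, 0, -6]
    - [0, 0, -3]
    - [0, 0, -2]
    - [0, 0, -1.5]
    - [0, 0, 0]
    - [0, 0, 0]
  yaw: [0, 0, 0, 0, 0, 0, 0, 0, 0]

```text
time_s: 6.6
position: [0.7299, -0.0089, 0.1415]
eef_rot: [180.0, -0.0, 60.0]
ft_force: [0.4, 0.1, -0.4]
grip_width: 0.0195
gripper_force: 49.2
```

Emit:
servo_tool:
  slide:
    - [0, 0, -0.5]
    - [0, 0, -0.5]
    - [0, 0, -0.5]
    - [0, 0, -0.5]
    - [0, 0, 0]
    - [0, 0, 0]
  yaw: [0, 0, 0, 0, 0, 0]

```text
time_s: 7.2
position: [0.7297, -0.009, 0.1391]
eef_rot: [180.0, -0.0, 60.0]
ft_force: [-1.3, -0.1, 1.8]
grip_width: 0.0198
gripper_force: 49.4
```

```bash
python3 - <<'E'
from h import *
b=imaging.snapshot("scene")[190:350,170:310,::-1];cv2.imwrite("pics/c6.png",cv2.resize(b,None,fx=3.7,fy=3.7,interpolation=2))
E
```

```text
(no output)
```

View pics/c6.png

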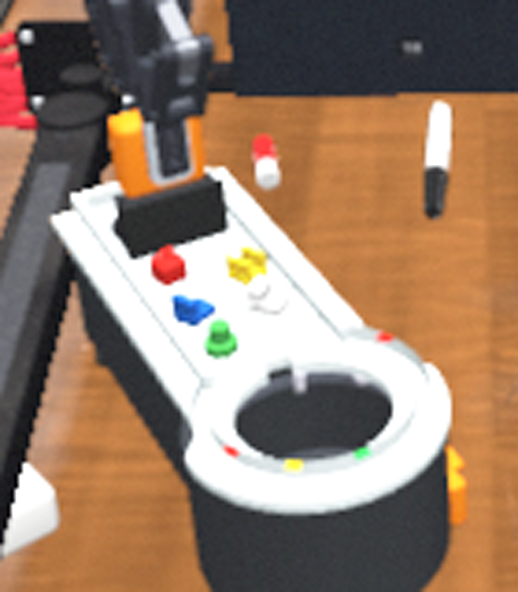

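The blade is down in the channel, just touching the floor, behind all five scraps. Now I'll sweep.

Emit:
servo_tool:
  slide:
    - [-2.6, 1.5, 0.2]
    - [-4.33, 2.5, 0]
    - [-4.33, 2.5, 0]
    - [-4.33, 2.5, 0]
    - [-4.33, 2.5, 0]
    - [-4.33, 2.5, 0]
    - [-4.33, 2.5, 0]
    - [-4.33, 2.5, 0]
    - [-4.33, 2.5, 0]
    - [-4.33, 2.5, 0]
    - [-4.33, 2.5, 0]
    - [-4.33, 2.5, 0]
    - [-4.33, 2.5, 0]
    - [-4.33, 2.5, 0]
    - [-4.33, 2.5, 0]
    - [-4.33, 2.5, 0]
    - [-4.33, 2.5, 0]
    - [-4.33, 2.5, 0]
    - [-4.33, 2.5, 0]
    - [-4.33, 2.5, 0]
  yaw: [0, 0, 0, 0, 0, 0, 0, 0, 0, 0, 0, 0, 0, 0, 0, 0, 0, 0, 0, 0]

```text
time_s: 9.25
position: [0.6445, 0.0403, 0.1392]
eef_rot: [180.0, -0.0, 60.0]
ft_force: [-0.6, 0.2, -0.8]
grip_width: 0.0194
gripper_force: 49.1
```

```bash
python3 - <<'E'
from h import *
s=arm.state();p=s["position"]-np.array([.578,.0785,0]);print(p@[.5,.866,0],p@[-.866,.5,0],p[2],s["ft_force"])
b=imaging.snapshot("scene")[190:350,170:310,::-1];cv2.imwrite("pics/c7.png",cv2.resize(b,None,fx=3.7,fy=3.7,interpolation=2))
E
```

```text
0.00013367120977354958 -0.07670343674479932 0.13918881991874474 [-0.61700676  0.22830975 -0.79430473]
```

View pics/c7.png

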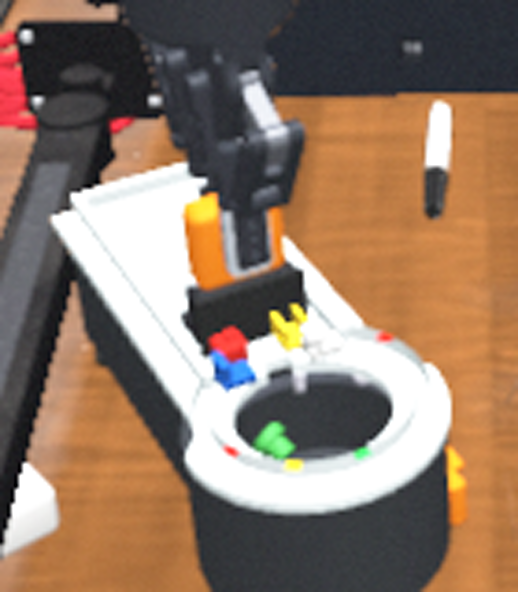

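The green scrap has dropped in, and the other four are gathered at the lip in front of the blade. I'll keep pushing.

Emit:
servo_tool:
  slide:
    - [-4.33, 2.5, 0]
    - [-4.33, 2.5, 0]
    - [-4.33, 2.5, 0]
    - [-4.33, 2.5, 0]
    - [-4.33, 2.5, 0]
    - [-4.33, 2.5, 0]
    - [-4.33, 2.5, 0]
    - [-4.33, 2.5, 0]
    - [-4.33, 2.5, 0]
    - [-4.33, 2.5, 0]
    - [-4.33, 2.5, 0]
    - [-4.33, 2.5, 0]
    - [-4.33, 2.5, 0]
    - [-4.33, 2.5, 0]
    - [0, 0, 0]
    - [0, 0, 0]
  yaw: [0, 0, 0, 0, 0, 0, 0, 0, 0, 0, 0, 0, 0, 0, 0, 0]

```text
time_s: 10.9
position: [0.5843, 0.0751, 0.1393]
eef_rot: [180.0, -0.0, 60.0]
ft_force: [1.0, -0.0, -0.6]
grip_width: 0.0193
gripper_force: 49.0
```

```bash
cat > look.py <<'E'
from h import *
import sys
s=arm.state();p=s["position"]-np.array([.578,.0785,0]);print(p@[.5,.866,0],p@[-.866,.5,0],p[2],s["time_s"])
C=(("yel",(26,120,90),(34,255,255)),("green",(45,120,60),(80,255,255)),("red",(0,150,90),(6,255,255)),("red2",(172,150,90),(180,255,255)),("blue",(100,150,60),(120,255,255)))
for n,box in(("scene",(170,190,310,350)),("top",(175,140,285,280))):
    im=imaging.snapshot(n);cv2.imwrite(f"pics/{sys.argv[1]}_{n}.png",im[...,::-1])
    for nm,lo,hi in C:
        for c,st in blobs(im,lo,hi,box,2)[1]:
            w=ray(n,c,.095)[:2]-[.578,.0785];print(n,nm,c,st[2:],"gx,gy mm",(w@[.5,.866]*1e3).round(),(w@[-.866,.5]*1e3).round())
E
python3 look.py a
```

```text
0.00016587866892883558 -0.007149087823975367 0.13927531006811636 10.9
scene yel [241.7, 265.0] [7, 7, 30] gx,gy mm -19.0 -93.0
scene yel [292.4, 314.2] [2, 3, 5] gx,gy mm -30.0 76.0
scene yel [249.0, 315.0] [3, 3, 9] gx,gy mm 29.0 41.0
scene yel [292.7, 319.3] [3, 3, 6] gx,gy mm -25.0 87.0
scene green [267.2, 311.8] [3, 3, 6] gx,gy mm 1.0 50.0
scene red [170.5, 199.0] [2, 1, 2] gx,gy mm 9.0 -439.0
scene red [174.5, 208.0] [2, 1, 2] gx,gy mm 15.0 -387.0
scene red [273.8, 280.6] [3, 2, 5] gx,gy mm -47.0 -19.0
scene red [232.0, 311.5] [3, 2, 4] gx,gy mm 48.0 19.0
scene red2 [171.9, 200.5] [5, 4, 14] gx,gy mm 8.0 -429.0
scene red2 [173.3, 215.2] [10, 21, 136] gx,gy mm 28.0 -354.0
scene red2 [201.6, 223.1] [7, 4, 17] gx,gy mm -13.0 -286.0
top yel [238.5, 263.5] [2, 2, 2] gx,gy mm -76.0 4.0
top red [216.8, 235.9] [6, 3, 12] gx,gy mm -5.0 -25.0
```

```bash
python3 - <<'E'
from h import *
f=lambda x,y,z:[.578+(.5*x-.866*y)/1e3,.0785+(.866*x+.5*y)/1e3,z/1e3]
for x,y,z in((-23,3,161),(23,3,161),(23,-17,161),(-23,-17,161),(-23,3,117),(23,3,117)):print(x,y,z,proj("scene",f(x,y,z)),proj("top",f(x,y,z)))
im=cv2.imread("pics/a_scene.png");h=cv2.cvtColor(im,cv2.COLOR_BGR2HSV)
print(h[260:272,236:248,0]);print(im[265,230:262].tolist())
E
```

```text
-23 3 161 [264.9 259.2] [210.4 250.1]
23 3 161 [238.6 267.9] [190.7 239.1]
23 -17 161 [233.5 261.9] [195.7 230.5]
-23 -17 161 [259.4 253.5] [215.3 241.5]
-23 3 117 [266.4 281.1] [215.2 250.9]
23 3 117 [241.  290.2] [196.4 240.4]
[[  0   0   0 100 106 113 108 102  11  10 120 124]
 [  0   0   0 100 102   9  12  15  21  15 120 113]
 [  0   0   0  17  17  21  22  25  26  19  10 109]
 [  0  23  25  25  25  27  27  27  27  19  10 112]
 [ 24  24  26  26  26  27  27  27  27  21  12 120]
 [ 21  23  25  26  27  27  27  27  27  22  11 113]
 [ 20  22  24  26  27  27  27  27  27  23  11 111]
 [ 17  20  23  25  26  27  27  27  26  23  11 108]
 [ 15  18  21  24  25  26  25  25  23  20  11 105]
 [ 14  15  18  21  22  22  22  20  19  17  10 105]
 [ 13  14  15  16  17  17  17  16  16  15  11 150]
 [ 14  13  14  15  15  15  15  15  15  15  11   5]]
[[255, 255, 255], [255, 255, 255], [255, 255, 255], [255, 255, 255], [255, 255, 255], [252, 254, 255], [70, 202, 255], [52, 211, 255], [56, 222, 255], [59, 230, 255], [60, 235, 255], [63, 237, 255], [63, 237, 255], [61, 236, 255], [63, 236, 255], [59, 203, 255], [100, 133, 191], [96, 89, 87], [57, 50, 48], [62, 52, 51], [73, 64, 62], [90, 80, 76], [79, 72, 69], [54, 47, 48], [49, 46, 43], [49, 47, 42], [60, 55, 53], [74, 67, 63], [75, 67, 65], [69, 61, 58], [65, 57, 54], [60, 54, 51]]
```

Only the grip itself shows up as coloured blobs, so no coloured scrap is in sight. I'll back the pusher up along the channel and check.

Emit:
servo_tool:
  slide:
    - [4.33, -2.5, 0.3]
    - [8.66, -5, 0]
    - [8.66, -5, 0]
    - [8.66, -5, 0]
    - [8.66, -5, 0]
    - [8.66, -5, 0]
    - [8.66, -5, 0]
    - [8.66, -5, 0]
    - [8.66, -5, 0]
    - [8.66, -5, 0]
    - [8.66, -5, 0]
    - [8.66, -5, 0]
    - [8.66, -5, 0]
    - [8.66, -5, 0]
    - [8.66, -5, 0]
    - [8.66, -5, 0]
    - [4.33, -2.5, 0]
    - [0, 0, 0]
    - [0, 0, 0]
  yaw: [0, 0, 0, 0, 0, 0, 0, 0, 0, 0, 0, 0, 0, 0, 0, 0, 0, 0, 0]

```text
time_s: 12.9
position: [0.7225, -0.0047, 0.1394]
eef_rot: [-180.0, -0.0, 60.0]
ft_force: [0.5, -0.3, -1.2]
grip_width: 0.0194
gripper_force: 49.0
```

```bash
python3 look.py b | grep -v -- "-4[0-9][0-9]\|-3[0-9][0-9]"; python3 - <<'E'
from h import *
a=cv2.imread("pics/b_scene.png")[190:350,170:310];cv2.imwrite("pics/c8.png",cv2.resize(a,None,fx=3.7,fy=3.7,interpolation=2))
E
```

```text
0.0002505574195517048 -0.166762660948131 0.13935246588585795 12.9
scene yel [205.9, 224.4] [5, 4, 17] gx,gy mm -18.0 -276.0
scene yel [292.4, 314.2] [2, 3, 5] gx,gy mm -30.0 76.0
scene yel [249.0, 315.0] [3, 3, 9] gx,gy mm 29.0 41.0
scene yel [292.7, 319.3] [3, 3, 6] gx,gy mm -25.0 87.0
scene green [267.0, 312.0] [3, 3, 7] gx,gy mm 1.0 50.0
scene red [240.7, 228.9] [7, 6, 28] gx,gy mm -73.0 -218.0
scene red [273.8, 280.6] [3, 2, 5] gx,gy mm -47.0 -19.0
scene red [232.0, 311.5] [3, 2, 4] gx,gy mm 48.0 19.0
scene red2 [200.0, 222.5] [3, 2, 4] gx,gy mm -11.0 -291.0
```

```bash
python3 - <<'E'
from h import *
A=cv2.imread("pics/scene0.png").astype(int);B=cv2.imread("pics/b_scene.png").astype(int)
f=lambda x,y,z:[.578+(.5*x-.866*y)/1e3,.0785+(.866*x+.5*y)/1e3,z/1e3]
g=B.min(2)
for y in range(-145,-46,6):
  print(y,[int(g[tuple(np.int32(proj("scene",f(x,y,85))+.5)[::-1])]) for x in range(-30,31,5)])
d=abs(A-B).max(2)
for r in(40,45):
  print(r,[(t,int(d[tuple(np.int32(proj("scene",f(r*np.cos(np.radians(t)),r*np.sin(np.radians(t)),87))+.5)[::-1])])) for t in range(0,360,12)])
# in the hole: non-dark pixels vs scene0
h=cv2.cvtColor(B.astype(np.uint8),cv2.COLOR_BGR2HSV)
poly=np.int32([proj("scene",f(34*np.cos(t),34*np.sin(t),85)) for t in np.linspace(0,6.28,30)]);m=np.zeros(g.shape,np.uint8);cv2.fillPoly(m,[poly],255)
ys,xs=np.where((m>0)&(d>40));print("hole changed",len(xs),[(int(x),int(y),B[y,x].tolist()) for x,y in zip(xs,ys)][:40:2])
E
```

```text
-145 [255, 255, 255, 255, 255, 255, 255, 255, 255, 255, 255, 255, 255]
-139 [255, 255, 255, 255, 255, 255, 255, 255, 255, 255, 255, 255, 255]
-133 [255, 255, 255, 255, 255, 255, 255, 255, 255, 255, 255, 255, 255]
-127 [255, 255, 255, 255, 255, 255, 255, 255, 255, 255, 255, 255, 255]
-121 [255, 255, 255, 255, 255, 255, 255, 255, 255, 255, 255, 255, 255]
-115 [255, 255, 255, 255, 255, 255, 255, 255, 255, 255, 255, 255, 255]
-109 [255, 255, 255, 255, 255, 255, 255, 255, 255, 255, 255, 255, 255]
-103 [255, 255, 255, 255, 255, 255, 255, 255, 255, 255, 255, 255, 255]
-97 [255, 255, 255, 255, 255, 255, 255, 255, 255, 255, 255, 255, 255]
-91 [255, 255, 255, 255, 255, 255, 255, 255, 255, 255, 255, 255, 255]
-85 [255, 255, 255, 255, 255, 255, 255, 255, 255, 255, 255, 255, 255]
-79 [255, 255, 255, 255, 255, 255, 255, 255, 255, 255, 255, 255, 255]
-73 [255, 255, 255, 255, 255, 255, 255, 255, 255, 255, 255, 255, 255]
-67 [255, 255, 255, 255, 255, 255, 255, 255, 255, 255, 255, 255, 255]
-61 [255, 255, 255, 255, 255, 255, 255, 255, 255, 255, 255, 255, 255]
-55 [255, 255, 255, 255, 255, 255, 255, 255, 255, 255, 255, 255, 255]
-49 [255, 255, 255, 255, 255, 255, 255, 255, 255, 255, 255, 255, 252]
40 [(0, 0), (12, 1), (24, 7), (36, 13), (48, 8), (60, 16), (72, 16), (84, 15), (96, 16), (108, 9), (120, 1), (132, 0), (144, 0), (156, 0), (168, 0), (180, 0), (192, 0), (204, 0), (216, 0), (228, 0), (240, 0), (252, 0), (264, 10), (276, 9), (288, 0), (300, 0), (312, 0), (324, 0), (336, 0), (348, 0)]
45 [(0, 3), (12, 5), (24, 15), (36, 14), (48, 17), (60, 12), (72, 11), (84, 10), (96, 14), (108, 11), (120, 11), (132, 16), (144, 5), (156, 0), (168, 0), (180, 0), (192, 0), (204, 0), (216, 0), (228, 1), (240, 0), (252, 0), (264, 0), (276, 0), (288, 0), (300, 0), (312, 0), (324, 0), (336, 0), (348, 0)]
hole changed 0 []
```

The tray floor, ring and rim are clean: floor values are all 255 and nothing has changed on the ledge. All the scraps are down, so I'll set the pusher down here, 167 mm from the mouth.

Emit:
servo_tool:
  slide:
    - [0, 0, -0.5]
    - [0, 0, -0.3]
    - [0, 0, 0]
  yaw: [0, 0, 0]

```text
time_s: 13.3
position: [0.7226, -0.0046, 0.1391]
eef_rot: [-180.0, -0.0, 60.1]
ft_force: [-1.6, 0.5, 4.3]
grip_width: 0.0196
gripper_force: 49.6
```

Emit:
servo_tool:
  slide:
    - [0, 0, 0]
    - [0, 0, 0]
    - [0, 0, 0]
    - [0, 0, 0]
    - [0, 0, 0]
    - [0, 0, 0]
    - [0, 0, 0]
    - [0, 0, 10]
    - [0, 0, 20]
    - [0, 0, 25]
    - [0, 0, 25]
    - [0, 0, 10]
    - [0, 0, 0]
  yaw: [0, 0, 0, 0, 0, 0, 0, 0, 0, 0, 0, 0, 0]
  jaw: 0

```text
time_s: 14.6
position: [0.7235, -0.0049, 0.2307]
eef_rot: [179.8, -0.1, 60.0]
ft_force: [0.8, 0.1, -0.5]
grip_width: 0.0856
gripper_force: 0.0
```

```bash
python3 - <<'E'
from h import *
rgb=imaging.snapshot("top");sc=imaging.snapshot("scene")
def disc(n,im,box,z):
  h=cv2.cvtColor(im,cv2.COLOR_RGB2HSV);k=cv2.inRange(h,np.array((12,140,150)),np.array((32,255,255)));m=np.zeros_like(k);a,b,c,d=box;m[b:d,a:c]=k[b:d,a:c]
  m=cv2.morphologyEx(m,2,np.ones((3,3)));c=max(cv2.findContours(m,0,1)[0],key=cv2.contourArea);e=cv2.fitEllipse(cv2.convexHull(c));print(n,e,ray(n,e[0],z));return e
disc("top",rgb,(318,255,372,310),.030)
h=cv2.cvtColor(rgb,cv2.COLOR_RGB2HSV)
for uv in((326.7,275.2),(359.1,286.7)):
  u,v=map(int,uv);q=255.-h[v-4:v+5,u-4:u+5,1];q=np.clip(q-q.min()-.5*np.ptp(q),0,None)
  if u<340: q[:, :0]=0
  yy,xx=np.mgrid[v-4:v+5,u-4:u+5];c=((q*xx).sum()/q.sum(),(q*yy).sum()/q.sum());print(c,ray("top",c,.030))
  print(h[v-3:v+4,u-4:u+5,1].tolist())
# pusher upright check in scene: black/orange grip location
b=blobs(sc,(5,150,130),(28,255,255),(180,190,260,290),20)[1];print(b)
f=lambda x,y,z:[.578+(.5*x-.866*y)/1e3,.0785+(.866*x+.5*y)/1e3,z/1e3]
print(proj("scene",f(0,-157,138)),proj("scene",f(0,-167,160)))
E
```

```text
top ((345.7298583984375, 268.1256408691406), (53.825679779052734, 63.12120056152344), 13.883155822753906) [ 0.5228 -0.2197  0.03  ]
(np.float64(326.925702811245), np.float64(275.214859437751)) [ 0.5074 -0.1764  0.03  ]
[[139, 139, 146, 158, 155, 147, 141, 141, 141], [140, 141, 149, 150, 140, 135, 138, 140, 140], [140, 143, 145, 120, 88, 83, 103, 123, 137], [140, 145, 141, 94, 39, 27, 51, 95, 130], [140, 150, 150, 117, 75, 60, 76, 106, 134], [138, 154, 154, 140, 126, 117, 120, 130, 145], [143, 159, 155, 144, 140, 138, 137, 140, 151]]
(np.float64(358.71230982019364), np.float64(286.6915629322268)) [ 0.48   -0.2486  0.03  ]
[[149, 152, 147, 136, 133, 135, 140, 152, 151], [147, 152, 141, 129, 130, 135, 142, 155, 152], [149, 140, 106, 88, 99, 123, 142, 157, 149], [146, 124, 67, 30, 34, 75, 127, 153, 146], [144, 126, 80, 31, 18, 36, 106, 147, 143], [140, 130, 112, 84, 64, 82, 128, 146, 141], [138, 130, 126, 122, 122, 136, 150, 144, 141]]
[([226.8, 199.2], [220, 190, 12, 17, 113]), ([233.8, 232.2], [200, 215, 60, 52, 1595])]
[216.2 233.1] [212.8 220.7]
```

Emit:
servo_tool:
  slide:
    - [-15, -13.5, 0]
    - [-26, -23.5, 0]
    - [-30, -27.2, 0]
    - [-30, -27.2, 0]
    - [-30, -27.2, 0]
    - [-30, -27.2, 0]
    - [-30, -27.2, 0]
    - [-24, -21.5, -20]
    - [-14.8, -13.3, -30]
    - [0, 0, -40]
    - [0, 0, -20]
    - [0, 0, 0]
    - [0, 0, 0]
  yaw: [0.02, 0.02, 0.02, 0.02, 0.02, 0.02, 0.02, 0.024, 0, 0, 0, 0, 0]

```text
time_s: 16.0
position: [0.4927, -0.2125, 0.1183]
eef_rot: [-179.9, -0.0, 69.5]
ft_force: [-0.7, -0.5, 0.6]
grip_width: 0.0858
gripper_force: 0.0
```

```bash
python3 -c "
from h import *
g=cv2.cvtColor(cv2.imread('pics/scene0.png'),cv2.COLOR_BGR2HSV)[...,1]
P=[]
for u,v in((352,263),(377,250)):
  q=g[v-4:v+5,u-4:u+5].astype(float);q=np.clip(.5*q.max()-q,0,None);print(q.astype(int).tolist());yy,xx=np.mgrid[v-4:v+5,u-4:u+5];c=((q*xx).sum()/q.sum(),(q*yy).sum()/q.sum());P.append(ray('scene',c,.03));print(c,P[-1])
print((P[0]+P[1])/2)"
```

```text
[[0, 0, 0, 0, 0, 0, 0, 0, 0], [0, 0, 0, 0, 0, 0, 0, 0, 0], [0, 0, 0, 0, 0, 0, 0, 0, 0], [0, 0, 0, 1, 44, 44, 0, 0, 0], [0, 0, 0, 107, 110, 56, 0, 0, 0], [0, 0, 0, 83, 86, 0, 0, 0, 0], [0, 0, 0, 0, 0, 0, 0, 0, 0], [0, 0, 0, 0, 0, 0, 0, 0, 0], [0, 0, 0, 0, 0, 0, 0, 0, 0]]
(np.float64(351.82897196261683), np.float64(263.1485981308411)) [ 0.5074 -0.1743  0.03  ]
[[0, 0, 0, 0, 0, 0, 0, 0, 0], [0, 0, 0, 0, 0, 0, 0, 0, 0], [0, 0, 0, 0, 0, 0, 0, 0, 0], [0, 0, 0, 11, 33, 0, 0, 0, 0], [0, 0, 0, 36, 52, 0, 0, 0, 0], [0, 0, 0, 0, 0, 0, 0, 0, 0], [0, 0, 0, 0, 0, 0, 0, 0, 0], [0, 0, 0, 0, 0, 0, 0, 0, 0], [0, 0, 0, 0, 0, 0, 0, 0, 0]]
(np.float64(376.6439393939394), np.float64(249.66666666666666)) [ 0.48   -0.2489  0.03  ]
[ 0.4937 -0.2116  0.03  ]
```

Emit:
servo_tool:
  slide:
    - [0, 0, -20]
    - [0, 0, -20]
    - [0, 0, -17]
    - [0, 0, -8]
    - [0, 0, 0]
    - [0, 0, 0]
  yaw: [0, 0, 0, 0, 0, 0]

```text
time_s: 16.6
position: [0.4936, -0.2128, 0.0546]
eef_rot: [179.9, -0.0, 69.4]
ft_force: [-0.3, 0.4, 1.1]
grip_width: 0.0856
gripper_force: 0.0
```

Emit:
servo_tool:
  slide:
    - [0, 0.4, -2]
    - [0, 0.4, -1]
    - [0, 0, 0]
    - [0, 0, 0]
    - [0, 0, 0]
    - [0, 0, 0]
    - [0, 0, 0]
    - [0, 0, 0]
    - [0, 0, 0]
    - [0, 0, 0]
    - [0, 0, 0]
  yaw: [0, 0, 0, 0, 0, 0, 0, 0, 0, 0, 0]
  jaw: 1
  squeeze: 60

```text
time_s: 17.7
position: [0.4931, -0.212, 0.0509]
eef_rot: [180.0, 0.0, 69.4]
ft_force: [0.1, 0.4, 6.5]
grip_width: 0.0193
gripper_force: 59.0
```

Emit:
servo_tool:
  slide:
    - [0, 0, 10]
    - [0, 0, 25]
    - [0, 0, 35]
    - [0, 0, 35]
    - [0, 0, 25]
    - [0, 0, 10]
    - [0, 0, 0]
    - [0, 0, 0]
  yaw: [0, 0, 0.1, 0.12, 0.12, 0.12, 0.12, 0.1]

```text
time_s: 18.5
position: [0.4928, -0.2121, 0.1916]
eef_rot: [180.0, 0.0, 108.7]
ft_force: [0.3, -0.8, -1.9]
grip_width: 0.0194
gripper_force: 58.8
```

Emit:
servo_tool:
  slide:
    - [5, 16, 0]
    - [9.5, 32.5, 0]
    - [11, 38, 0]
    - [11, 38, 0]
    - [11, 38, 0]
    - [11, 38, 0]
    - [11, 38, 0]
    - [9, 28, 0]
    - [5, 16, 0]
    - [3, 8.2, 0]
    - [0, 0, 0]
    - [0, 0, 0]
    - [0, 0, 0]
  yaw: [0.07, 0.07, 0.07, 0.07, 0.07, 0.07, 0.07, 0.07, 0.07, 0.07, 0.021, 0, 0]

```text
time_s: 19.8
position: [0.5791, 0.0781, 0.1906]
eef_rot: [-180.0, -0.0, 149.6]
ft_force: [0.2, -0.2, -0.9]
grip_width: 0.0192
gripper_force: 58.8
```

```bash
python3 - <<'E'
from h import *
s=arm.state();print(s["position"],s["eef_rot"])
im=imaging.snapshot("scene");cv2.imwrite("pics/d_scene.png",im[...,::-1])
h=cv2.cvtColor(im,cv2.COLOR_RGB2HSV)
# white pointer facing camera expected around
z=s["position"][2]-.0509+.03
for r in(38,42): 
  for sg in(1,-1):print(r,sg,proj("scene",[s["position"][0]-.866*sg*r/1e3,s["position"][1]+.5*sg*r/1e3,z]))
E
```

```text
[0.57912711 0.07805444 0.19062492] [-1.79956035e+02 -7.07220774e-03  1.49570907e+02]
38 1 [260.9 269.3]
38 -1 [240.5 247. ]
42 1 [262.1 270.6]
42 -1 [239.5 245.9]
```

```bash
python3 - <<'E'
from h import *
h=cv2.cvtColor(cv2.imread("pics/d_scene.png"),cv2.COLOR_BGR2HSV).astype(int)
k=((h[...,1]<110)&(h[...,2]>150)).astype(np.uint8);k[:261]=0;k[282:]=0;k[:,:250]=0;k[:,275:]=0
n,l,s,c=cv2.connectedComponentsWithStats(k)
for i in range(1,n):
  w=ray("scene",c[i],.1697);d=w[:2]-[.5791,.0781];print(s[i],c[i],w,np.hypot(*d),np.degrees(np.arctan2(d[1],d[0])))
# drop of 24: z target
E
```

```text
[259 268   5   4  13] [261.15384615 269.61538462] [0.5455 0.0975 0.1697] 0.038798453577430086 149.99868150449427
[265 278   8   4  22] [268.86363636 279.86363636] [0.5207 0.1143 0.1697] 0.06870953354520745 148.20675693764966
```

Emit:
servo_tool:
  slide:
    - [-0.7, 0.4, -10]
    - [0, 0, -16]
    - [0, 0, -10]
    - [0, 0, -5]
    - [0, 0, 0]
    - [0, 0, 0]
  yaw: [0.007, 0, 0, 0, 0, 0]

```text
time_s: 20.45
position: [0.579, 0.0793, 0.1499]
eef_rot: [180.0, 0.0, 150.1]
ft_force: [0.2, -0.1, -1.7]
grip_width: 0.019
gripper_force: 58.8
```

Emit:
servo_tool:
  slide:
    - [-0.4, -0.5, -4]
    - [0, 0, -4]
    - [0, 0, -3]
    - [0, 0, -3]
    - [0, 0, -2]
    - [0, 0, -2]
    - [0, 0, -2]
    - [0, 0, 0]
    - [0, 0, 0]
  yaw: [0, 0, 0, 0, 0, 0, 0, 0, 0]

```text
time_s: 21.35
position: [0.5784, 0.0787, 0.1297]
eef_rot: [-180.0, -0.0, 150.1]
ft_force: [0.1, -0.1, -0.7]
grip_width: 0.0193
gripper_force: 58.8
```

Emit:
servo_tool:
  slide:
    - [0, 0, -2]
    - [0, 0, -2]
    - [0, 0, -2]
    - [0, 0, -2]
    - [0, 0, 0]
    - [0, 0, 0]
  yaw: [0, 0, 0, 0, 0, 0]

```text
time_s: 21.95
position: [0.5783, 0.0787, 0.1216]
eef_rot: [-180.0, -0.0, 150.1]
ft_force: [-0.4, -0.0, -1.8]
grip_width: 0.0193
gripper_force: 58.8
```

Free so far, with the lugs inside the notches. I'll carry on to seat the flange.

Emit:
servo_tool:
  slide:
    - [0, 0, -2]
    - [0, 0, -2]
    - [0, 0, -2]
    - [0, 0, -1.5]
    - [0, 0, -1]
    - [0, 0, -1]
    - [0, 0, 0]
    - [0, 0, 0]
  yaw: [0, 0, 0, 0, 0, 0, 0, 0]

```text
time_s: 22.75
position: [0.5784, 0.0787, 0.1122]
eef_rot: [-180.0, 0.0, 150.1]
ft_force: [1.0, 0.6, -1.0]
grip_width: 0.019
gripper_force: 58.8
```

Emit:
servo_tool:
  slide:
    - [0, 0, -0.5]
    - [0, 0, -0.5]
    - [0, 0, 0]
    - [0, 0, 0]
  yaw: [0, 0, 0, 0]

```text
time_s: 23.15
position: [0.5785, 0.0787, 0.1119]
eef_rot: [180.0, 0.0, 150.1]
ft_force: [-2.6, -0.0, 6.6]
grip_width: 0.0194
gripper_force: 60.0
```

The flange is seated: the height matches the expected 0.1119 m and the tool reads 6.6 N of contact. Now I'll twist clockwise slowly.

Emit:
servo_tool:
  slide:
    - [0, 0, 0.2]
    - [0, 0, 0]
    - [0, 0, 0]
    - [0, 0, 0]
    - [0, 0, 0]
    - [0, 0, 0]
    - [0, 0, 0]
    - [0, 0, 0]
    - [0, 0, 0]
    - [0, 0, 0]
    - [0, 0, 0]
    - [0, 0, 0]
    - [0, 0, 0]
    - [0, 0, 0]
    - [0, 0, 0]
    - [0, 0, 0]
    - [0, 0, 0]
  yaw: [-0.03, -0.03, -0.03, -0.03, -0.03, -0.03, -0.03, -0.03, -0.03, -0.03, -0.03, -0.03, -0.03, -0.03, -0.03, 0, 0]

```text
time_s: 24.85
position: [0.5789, 0.0785, 0.112]
eef_rot: [179.9, 0.1, 124.2]
ft_force: [-0.1, -2.2, 6.3]
grip_width: 0.0193
gripper_force: 59.8
```

```bash
python3 -c "
from h import *
s=arm.state();print(s['torque'],s['ft_force'])"
```

```text
[-0.43334414  0.15272365  0.06275217] [-0.08065325 -2.21469693  6.29794572]
```

Emit:
servo_tool:
  slide:
    - [0, 0, 0]
    - [0, 0, 0]
    - [0, 0, 0]
    - [0, 0, 0]
    - [0, 0, 0]
    - [0, 0, 0]
    - [0, 0, 0]
    - [0, 0, 0]
  yaw: [-0.03, -0.03, -0.03, -0.03, -0.01, 0, 0, 0]

```text
time_s: 25.65
position: [0.5789, 0.0784, 0.1119]
eef_rot: [179.9, 0.0, 116.8]
ft_force: [-0.4, -1.4, 5.5]
grip_width: 0.0194
gripper_force: 59.8
```

```bash
python3 - <<'E'
from h import *
s=arm.state();print(s['torque'],s['ft_force'],s["position"],s["eef_rot"])
im=imaging.snapshot("scene");cv2.imwrite("pics/e_scene.png",im[...,::-1])
cv2.imwrite("pics/e.png",cv2.resize(im[190:350,170:310,::-1],None,fx=3.7,fy=3.7,interpolation=2))
E
```

```text
[-0.47827977  0.19121031  0.07436409] [-0.44644378 -1.41310428  5.47465216] [0.57889604 0.07837635 0.11192191] [1.79949929e+02 4.98113757e-02 1.16794462e+02]
```

View pics/e.png

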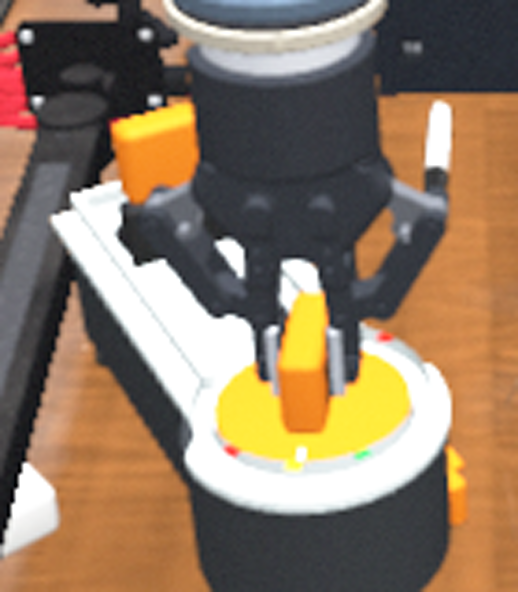

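The view shows the white pointer at (300,455), in line with the yellow mark at (294,465). The flange is flat, the pusher stands upright at the tray end, and the measured spring torque of 0.074 N m fits the jog position. I'll hand in now.

```bash
python3 -c "
from cell import arm
print(arm.close_job())"
```

```text
the job is handed in; nothing more can be done
None
```

The job is handed in after about 26 s of robot time: all five scraps appear to be down the mouth, the pusher stands upright in the tray about 167 mm from it, and the cap is seated and held at the yellow jog mark (33° of twist, interlock about 0.52 rad by calculation). The judge's verdict was not shown.

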